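# Load a test card and hold the reader's sprung hood at the load mark

## Task

Draw the test card with the green grip straight up out of the rack and lower it all the way into the slot of the load carriage in front of the card reader before letting it go. Then lift the reader's sprung hood by its handle until the pointer is in the green load mark at 35 degrees, never as far as the red limit, and finish while still holding it there so that I can push the carriage in under it. Leave the other cards, the bottles, the dishes and the marker where they are.

Things in the scene. Friction and masses are not known exactly. Their poses are not given: they have to be found in the camera images.
- card_green: the test card to load, with the green grip: loose clear plate 5 mm thick (its x), 84 mm wide (y), 62 mm tall (z), topped by a green grip 9 mm thick, 64 mm wide, 56 to 80 mm above the foot; 25 to 50 g. Origin at the middle of its foot, z up. Starts upright in one of the three occupied rack slots. Either side may face forward.
- card_white: same card with a white grip, in another rack slot; leave it there
- card_orange: same card with an orange grip, in another rack slot; leave it there
- rack: fixed blue card rack, 166 (its x) x 104 (y) x 40 mm tall; origin at the centre of its underside, z up. Five slots across it at x = -56, -28, 0, 28, 56 mm, 8 mm wide (x), 90 mm long (y), floor 8 mm above the origin. Cards stand in the first, third and fifth, thin way along the rack's x: about 47 mm is free between neighbouring grips.
- reader: fixed white card reader, 360 (its x) x 250 mm (y), deck 50 mm high; origin at the centre of its underside, z up, +x to its rear and hinge, -x to the robot. The white hood covers the deck from x = -65 to 155 mm, its top 150 mm high when shut; the load carriage stands on the apron in front of it.
- load_mark (a point): middle of the green load mark (31.5 to 38.5 degrees) on the left (the reader's +y side) one of two fixed quadrant scales beside the hinge, 77 mm from the hinge axis. The red pointer on the hood's side lies level when shut and turns with it; the red limit begins at 48 degrees. The point's axes are the reader's.
- carriage_slot (a point): middle of the slot floor of the aluminium load carriage, 140 mm in front of the reader's origin, 56 mm above the table. Slot 9 mm wide (x, as the reader's), 94 mm long (y), 24 mm deep, mouth flared on all sides to about 24 x 110 mm, 39 mm above its floor. A seated card's origin comes to this point, thin way along x; it may lean a few degrees.
- hood (a joint): angle of the sprung hood, rad: 0 shut, growing as its front is lifted; turns about the reader's +y axis at hood_hinge. Spring and weight always pull it shut (about 1.3 to 1.8 N m, 5 to 8 N at the handle; it falls shut if let go). Green mark 0.55 to 0.67, middle 0.61 (35 degrees); red from 0.838; stop at 1.2.
- hood_handle (a point): middle of the hood's black bow handle: round bar 12 mm thick, 96 mm long along the reader's y, on 14 mm posts at its ends, 36 mm above the hood's top, 10 mm behind its front. Shut: 186 mm above the table, 210 mm in front of the hinge, 131 mm above it. The point's axes turn with the hood. The bar can turn between finger pads.
- hood_hinge (a point): middle of the hinge axis, 155 mm behind the reader's origin and 55 mm above the table; axes as the reader's
- bottle_1: loose blood-culture bottle, dark red with white label, grey collar, white cap and blue tip, 42 mm diameter, 142 mm tall, 110 g; origin at the centre of its foot. Leave it standing.
- bottle_2: loose blood-culture bottle, dark red with white label, grey collar, white cap and blue tip, 42 mm diameter, 142 mm tall, 110 g; origin at the centre of its foot. Leave it standing.
- bottle_3: loose blood-culture bottle, dark red with white label, grey collar, white cap and blue tip, 42 mm diameter, 142 mm tall, 110 g; origin at the centre of its foot. Leave it standing.
- dishes_1: loose stack of three red culture dishes, 92 mm diameter, 48 mm tall; origin under its centre. Leave it.
- dishes_2: loose stack of two red culture dishes, 92 mm diameter, 32 mm tall; origin under its centre. Leave it.
- marker: loose white marker pen with blue cap, 120 x 14 x 12 mm, lying along its x; origin under its centre. Leave it.

How it is judged:
By the outcome, as a careful person would: the job done as asked, in the order asked, and still so for the second after the job is handed in, while the arm keeps its last pose, push and grip.
It also fails if it takes over 58 s, if anything falls off the work surface, if the arm or the gripper's body presses on something with over 40 N, if the wrist force passes 120 N, or if a joint passes its speed limit or range.

## Robot

A 6-joint arm with a two-finger parallel gripper is mounted at the origin on the work surface. World frame = base frame: x ahead of the robot, y to its left, z up, the work surface at z = 0. Lengths are in m, angles in rad, forces in N, time in s.
With the tool pointing down it reaches from about 0.35 to 0.775 m from the base axis. Payload 5.5 kg.
Tool frame: the origin (TCP) lies between the finger pads; the fingertips stand 11 mm ahead of it and the grasp point (between the pads) lies 8 mm behind it (tips_ahead is the distance from the TCP to the fingertips, in m); z points along the fingers, y is the line along which they close (so a half turn about z gives the same grasp; the last joint's range is limited). The gripper opens to 85 mm and grips with 20 to 120 N. Pads are 22 mm wide; open, the fingers measure 114 mm over their backs; the gripper's body (76 mm by 85 mm) begins 54 mm behind the grasp point. The pads swing forward as they close: fully open they stand 13 mm farther back than shut.
Start: joints at [1.069, 0.313, 0.046, 1.304, 0, 1.431], TCP at [0.204, 0.538, 0.242] pointing down, gripper open.
Joint ranges: [-2.76, 2.76], [-0.86, 1.69], [-1.03, 1.26], [-2.2, 2.34], [-1.47, 1.5], [-3.14, 3.14]. Speed limits (rad/s): [2.57, 2.57, 3.14, 3.14, 3.14, 3.14].

## Interface

Orientations are given as a unit quaternion [w, x, y, z].
In Python, from workcell import * gives the robot as it stands. The module is installed in compiled form; this text tells all that it offers.
- The arm moves only by the tool jog_arm, never from a script. Its argument "moves" is a list of rows, each an object with "fingers": the closure, from 0 (fully open) to 1 (shut); "slide": the shift along the tool's x, y, z in mm, a list of three; "angular": the turn, a rotation vector about the tool's x, y, z in degrees, a list of three. A call has 1 to 10 rows; each row is the pose to reach, as a shift and turn from the pose commanded when the call began, along the tool's axes at that moment; what a row does not reach only later rows make up. A row lasts 1/12 s, in which the tool goes at most 41.7 mm and 7.16 degrees, less where a joint would pass 70% of its speed; a pose out of reach is approached as far as the arm can. A call with a gripper value outside its range is refused whole. The fingers move at their own pace and stop on an object; "squeeze" is the grip in N (left out, the last holds). Time passes only in rows, so rows that repeat a pose let the fingers close. It gives the time, the measured TCP pose, the force, the opening and the grip force at its end, in the units of the state.
- get_state(): the state, without advancing time (a new reading comes with each control period).
- read_camera(name): name is "side" or "top"; returns a dict with "color" (384x512x3 uint8, red, green, blue), "fovy" (degrees; the focal length in pixels is half the picture's height over the tangent of half this angle, whatever the lens; pixels are square), "cx", "cy" (the principal point, pixels), "world_from_camera" (4x4, takes a point from camera to world coordinates). Camera axes: x right, y down, z forward; pixel columns grow to the right and rows downward; lengths in m; the calibration is good to about 2 mm. A picture is of the moment at which its call begins. There is no depth.
- hand_in(): hands the job in; it is judged then, once.
Trained networks look in a picture, given as the dict that the camera call returned (one of the last four; its "shot" number tells which), for a name from the list of things; names that differ only in an ending like _2 or _b are one class to them, and where a whole thing is asked for, a point or a joint stands for the part that bears it (a point fixed in the world has none). Each returns a list of dicts, best first, with "p" (0 to 1); they miss things now and then, are a little off and sometimes report something else, mostly with a low value. They report only what shows in the picture. A call takes as long as a camera call.
- look_for(target, picture): "point" ([column, row] in pixels, amid what is visible of it).
- tip_of(target, picture): "point" ([column, row] in pixels: a listed point, or the origin of a listed thing).
The state is a dict: "clock": time; "joint_pos": joint angles; "qvel": joint speeds; "tau": joint torques, N m; "tcp_pos": TCP position; "orientation": TCP orientation; "wrist_force": force on the tool from outside, world axes, zero at the start; "ft_torque": the same for the moment, N m; "finger_gap": finger opening in m; "grip_force": force on a finger pad.
Only numpy, scipy, OpenCV 4.12 (cv2) and the standard library are available. Lean on these libraries where they do the work, as an engineer would, in place of code of your own. Each camera call takes 0.05 s, during which the arm holds its last target. There are 200 camera calls.

## Working session

There is one attempt and no reset: what is moved stays moved. The work goes in short steps, Python scripts to look and compute and a tool call to move; the robot and the scene stay as the last step left them, time stands still between calls to the robot, and variables do not carry over. Pictures are saved under pics/ and viewed, at most 10 in all, crops included, and the job is handed in when it is done.

Besides the shell and the picture viewer there is one more tool, called after "Request:" as a command line: name --argument value ..., lists and objects as JSON in quotes. jog_arm: Moves the arm, as the interface text tells. Its arguments: {"type":"object","properties":{"moves":{"type":"array","items":{"type":"object","properties":{"fingers":{"type":"number"},"slide":{"type":"array","items":{"type":"number"}},"angular":{"type":"array","items":{"type":"number"}}}}},"squeeze":{"type":"number"}},"required":["moves"]}

```bash
mkdir -p pics
cat > h.py <<'E'
from workcell import *
import numpy as np, cv2
from scipy.spatial.transform import Rotation as R
def ray(pic,pt):
    f=pic["color"].shape[0]/2/np.tan(np.radians(pic["fovy"])/2)
    T=np.array(pic["world_from_camera"]); d=np.array([(pt[0]-pic["cx"])/f,(pt[1]-pic["cy"])/f,1.])
    d=T[:3,:3]@d; return T[:3,3],d/np.linalg.norm(d)
def proj(pic,p):
    f=pic["color"].shape[0]/2/np.tan(np.radians(pic["fovy"])/2)
    T=np.linalg.inv(np.array(pic["world_from_camera"])); c=T[:3,:3]@np.array(p)+T[:3,3]
    return np.array([pic["cx"]+f*c[0]/c[2],pic["cy"]+f*c[1]/c[2]])
def tri(a,pa,b,pb):
    o1,d1=ray(a,pa);o2,d2=ray(b,pb)
    s=np.linalg.lstsq(np.c_[d1,-d2],o2-o1,rcond=None)[0]
    x,y=o1+s[0]*d1,o2+s[1]*d2
    return (x+y)/2,np.linalg.norm(x-y)
def atz(pic,pt,z):
    o,d=ray(pic,pt); return o+d*(z-o[2])/d[2]
def save(pic,n,crop=None,k=1):
    c=pic["color"][:,:,::-1]
    if crop: c=c[crop[1]:crop[3],crop[0]:crop[2]]
    cv2.imwrite("pics/"+n,cv2.resize(c,None,fx=k,fy=k,interpolation=cv2.INTER_CUBIC))
def slide(dp,st=None):
    st=st or get_state(); return R.from_quat(np.roll(st["orientation"],-1)).inv().apply(dp)*1000
E
cat > a.py <<'E'
from h import *
np.set_printoptions(precision=4,suppress=True)
s=read_camera("side");t=read_camera("top")
save(s,"s0.png",k=1.5);save(t,"t0.png",k=1.5)
print(s["fovy"],t["fovy"]);print(np.array(s["world_from_camera"]));print(np.array(t["world_from_camera"]))
print(get_state())
for n in ["card_green","card_white","card_orange","rack","reader","load_mark","carriage_slot","hood_handle","hood_hinge"]:
    a=tip_of(n,s);b=tip_of(n,t)
    print(n,[(np.round(q["point"]),round(q["p"],2)) for q in a[:2]],[(np.round(q["point"]),round(q["p"],2)) for q in b[:2]])
    if a and b: print("   ",*tri(s,a[0]["point"],t,b[0]["point"]))
E
python3 a.py
```

```text
53.059890161744605 57.16526265351831
[[-0.9728 -0.154   0.1731  0.3811]
 [-0.2308  0.581  -0.7805  0.8602]
 [ 0.0196 -0.7992 -0.6007  0.7913]
 [ 0.      0.      0.      1.    ]]
[[-0.0163 -0.9811  0.193   0.3389]
 [-0.9999  0.0161 -0.0029 -0.0151]
 [-0.0003 -0.193  -0.9812  1.1884]
 [ 0.      0.      0.      1.    ]]
{'clock': 0.1, 'joint_pos': array([1.0694, 0.3139, 0.0451, 1.3036, 0.    , 1.4312]), 'qvel': array([ 0.0024, -0.0021,  0.0014, -0.0005, -0.0027, -0.    ]), 'tau': array([  0.0023, -48.1724,  29.9245,   0.0127,  -0.0001,   0.    ]), 'tcp_pos': array([0.2033, 0.5374, 0.2415]), 'orientation': array([-0.0003,  0.1799,  0.9837, -0.0008]), 'wrist_force': array([0.5827, 0.2812, 0.1174]), 'ft_torque': array([-0.0056,  0.0272,  0.0218]), 'grip_force': 0.0, 'finger_gap': 0.08545231559120105}
card_green [(array([270., 306.]), 0.54)] [(array([271., 195.]), 0.62), (array([166., 223.]), 0.51)]
    [ 0.5803 -0.1011 -0.4776] 0.13183408476680586
card_white [(array([268., 305.]), 0.63), (array([247., 303.]), 0.49)] [(array([267., 187.]), 0.7), (array([160., 206.]), 0.59)]
    [ 0.5961 -0.
[... 240 characters left out ...]
.65)] [(array([161., 224.]), 0.89)]
    [0.5655 0.3114 0.0744] 0.23023345003215728
reader [(array([252., 214.]), 0.91), (array([245., 299.]), 0.66)] [(array([268., 185.]), 0.59)]
    [ 0.5942 -0.0746 -0.0155] 0.0008761645037480305
load_mark [(array([214., 205.]), 0.76)] [(array([227., 156.]), 0.75)]
    [0.6696 0.0609 0.1125] 0.008294302393381631
carriage_slot [(array([296., 204.]), 0.91), (array([175., 282.]), 0.46)] [(array([270., 226.]), 0.65), (array([206., 154.]), 0.17)]
    [ 0.4495 -0.0737  0.0576] 0.010995553795929962
hood_handle [(array([273., 166.]), 0.83), (array([292., 311.]), 0.67)] [(array([271., 193.]), 0.57)]
    [ 0.5314 -0.072   0.1835] 0.002731317384233107
hood_hinge [] []
```

View pics/s0.png

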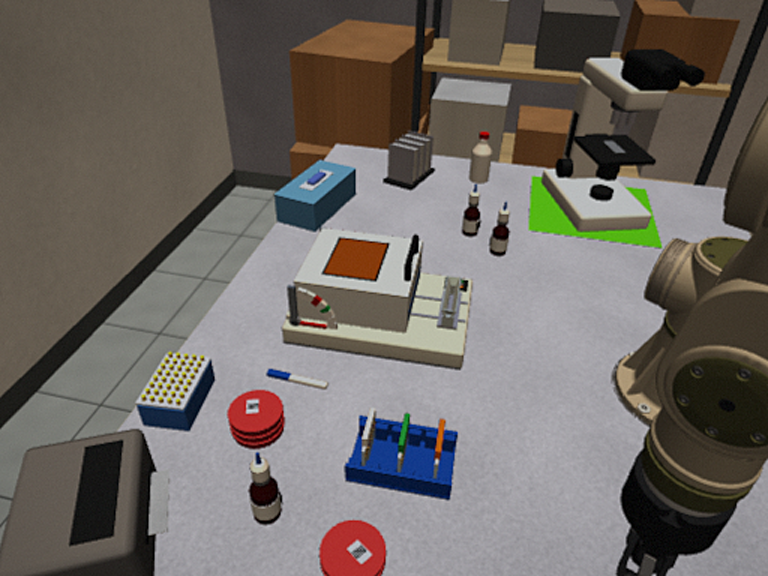

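View pics/t0.png

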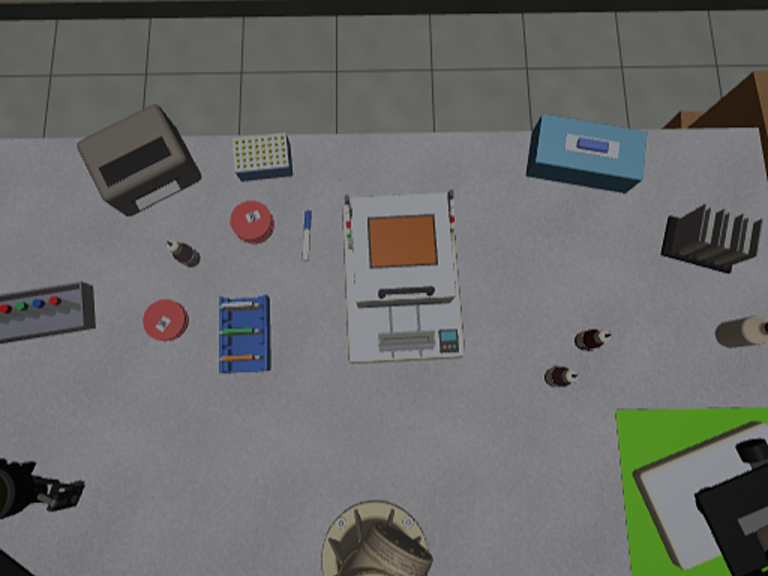

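The side view shows the rack (slots 1/3/5: white, green, orange) with the green grip near pixel (270,285); the reader is at (250,195), with the handle at (275,172) and the carriage at (302,200). In the top view, the green grip is at (159,221), the handle at (271,194) and the carriage at (270,227). Next, zoomed crops for precise measurements.

```bash
cat > b.py <<'E'
from h import *
np.set_printoptions(precision=4,suppress=True)
s=read_camera("side");t=read_camera("top")
save(t,"t1.png",(140,125,320,250),4.4);save(s,"s1.png",(180,140,325,345),2.9)
def blob(pic,lo,hi,box):
    hsv=cv2.cvtColor(pic["color"],cv2.COLOR_RGB2HSV); m=cv2.inRange(hsv,lo,hi)
    z=np.zeros_like(m); z[box[1]:box[3],box[0]:box[2]]=m[box[1]:box[3],box[0]:box[2]]
    n,l,st,c=cv2.connectedComponentsWithStats(z); i=1+np.argmax(st[1:,4])
    p=np.argwhere(l==i)[:,::-1].astype(np.float32)
    return c[i],cv2.minAreaRect(p),st[i]
for nm,lo,hi in [("green",(45,90,40),(85,255,255)),("orange",(5,120,120),(20,255,255)),("black",(0,0,0),(180,255,50))]:
    bt=(140,190,185,255) if nm!="black" else (245,185,300,205)
    bs=(230,270,305,335) if nm!="black" else (262,155,285,190)
    a=blob(s,lo,hi,bs);b=blob(t,lo,hi,bt)
    print(nm,a,b);print("   ",*tri(s,a[0],t,b[0]))
E
python3 b.py
```

```text
green (array([268.8824, 288.2353]), ((268.75, 288.25), (4.3145551681518555, 25.298980712890625), 11.309932708740234), array([266, 276,   7,  26, 102], dtype=int32)) (array([157.1429, 220.1429]), ((157.5, 220.5), (3.0, 19.0), 90.0), array([148, 219,  20,   4,  63], dtype=int32))
    [0.4677 0.2839 0.0798] 0.00019749370131888993
orange (array([293.0123, 290.3086]), ((293.0260009765625, 290.0809020996094), (3.5733437538146973, 22.200349807739258), 8.746162414550781), array([290, 279,   7,  23,  81], dtype=int32)) (array([157.5405, 237.973 ]), ((157.49655151367188, 237.95864868164062), (1.660909652709961, 19.100460052490234), 85.2363510131836), array([148, 237,  20,   3,  37], dtype=int32))
    [0.4119 0.2795 0.084 ] 0.0004980308542244296
black (array([273.7966, 171.2542]), ((274.0, 171.5), (5.299348831176758, 30.083173751831055), 15.52410888671875), array([270, 157,   9,  30, 118], dtype=int32)) (array([270.2097, 193.9194]), ((270.5, 194.50001525878906), (4.990842342376709, 37.11371612548828), 86.53176879882812), array([252, 192,  38,   7, 124], dtype=int32))
    [ 0.5295 -0.0703  0.1668] 0.0006884527241684301
```

View pics/t1.png

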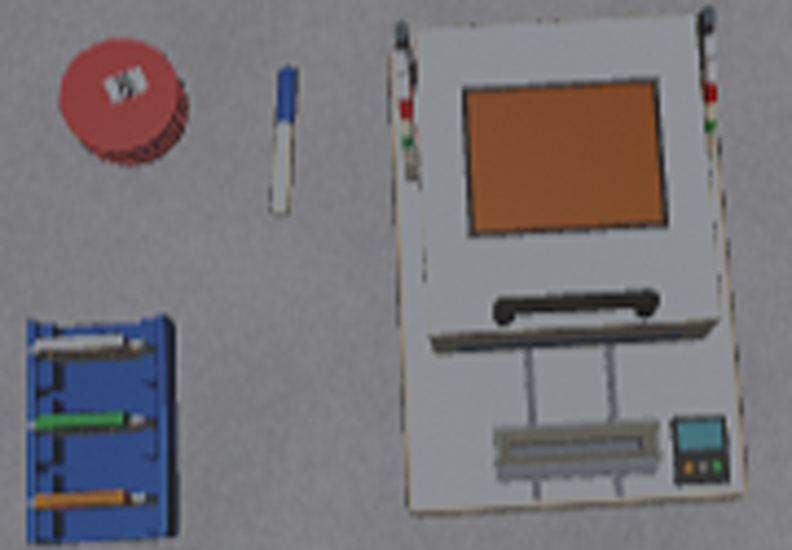

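View pics/s1.png

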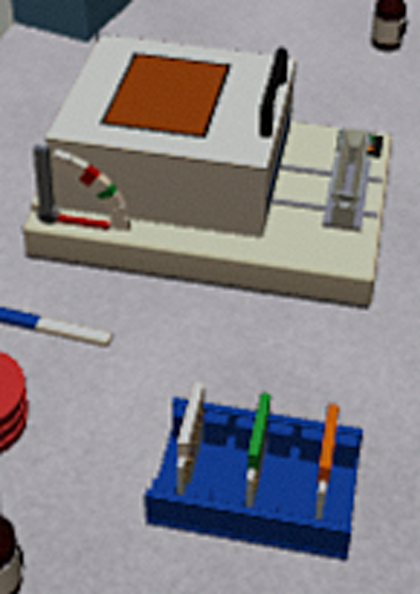

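Top crop: the green grip runs (36,423)-(127,418), the handle bar (500,303)-(655,295), and the deck front corners are (411,513) and (745,494). Side crop: green grip at (260,430), handle bar (268,132)-(281,52), and deck corners (372,283) and (28,236). I'll fit the poses from these points.

```bash
cat > c.py <<'E'
from h import *
from scipy.optimize import least_squares
np.set_printoptions(precision=4,suppress=True)
s=read_camera("side");t=read_camera("top")
T=lambda u,v:(t,np.array([140+(u+.5)/4.4-.5,125+(v+.5)/4.4-.5]))
S=lambda u,v:(s,np.array([180+(u+.5)/2.9-.5,140+(v+.5)/2.9-.5]))
def fit(obs,x0):
    def pos(x,p): return np.array([x[0],x[1],x[3]])+R.from_euler('z',x[2]).apply(np.array(p)/1000)
    r=lambda x:np.concatenate([proj(o[0],pos(x,p))-o[1] for p,o in obs])
    q=least_squares(r,x0,loss='soft_l1'); print(q.x,"yaw",np.degrees(q.x[2]));print(r(q.x).reshape(-1,2)); return q.x
print("reader");fit([((-180,125,0),T(411,513)),((-180,-125,0),T(745,494)),((-55,41,186),T(508,303)),((-55,-41,186),T(650,295)),
 ((-140,0,95),T(577,445)),((-180,125,50),S(372,283)),((180,125,50),S(28,236)),((-55,48,186),S(268,130)),((-55,-48,186),S(281,54))],[.59,-.07,.03,0])
print("rack");fit([((83,52,40),T(28,322)),((-83,52,40),T(28,540)),((83,-52,40),T(163,318)),((-83,-52,40),T(165,535)),
 ((83,52,0),S(148,525)),((-83,52,0),S(347,556)),((-83,-52,40),S(362,430))],[.46,.29,.03,0])
print("green");fit([((0,32,80),T(36,423)),((0,-32,80),T(127,418)),((0,-32,80),S(265,394)),((0,32,80),S(258,436))],[.46,.29,.03,0.008])
E
python3 c.py
```

```text
reader
[ 0.5853 -0.0686  0.0504 -0.0104] yaw 2.8905136056373517
[[ 0.787   1.0769]
 [-1.2567  0.4112]
 [ 1.6847  0.6364]
 [-2.6368  0.6154]
 [ 0.5989 -0.5327]
 [ 0.7267  0.2697]
 [-2.6574 -0.5514]
 [-0.8584 -6.889 ]
 [-0.7022  1.6274]]
rack
[ 0.4675  0.2803  0.0413 -0.0018] yaw 2.3650417580859293
[[-0.2483 -0.2089]
 [-0.2899  0.88  ]
 [ 0.4707 -1.079 ]
 [ 0.8581  0.1369]
 [-0.8775 -0.0118]
 [ 0.1635  1.9414]
 [ 0.5546 -0.826 ]]
green
[0.4668 0.2775 0.0791 0.0117] yaw 4.531906240439341
[[ 0.1265  0.244 ]
 [-0.0447 -0.5684]
 [ 0.5821 -3.1584]
 [-0.3234  3.8343]]
```

Request:
jog_arm --moves '[{"fingers": 0.5, "slide": [-34, -15, 0], "angular": [0, 0, 6.6]}, {"fingers": 0.5, "slide": [-68, -29, 0], "angular": [0, 0, 13.2]}, {"fingers": 0.5, "slide": [-102, -44, 0], "angular": [0, 0, 19.8]}, {"fingers": 0.5, "slide": [-136, -59, 0], "angular": [0, 0, 26.4]}, {"fingers": 0.5, "slide": [-170, -73, 0], "angular": [0, 0, 33]}, {"fingers": 0.5, "slide": [-204, -88, 0], "angular": [0, 0, 39.6]}, {"fingers": 0.5, "slide": [-238, -103, 0], "angular": [0, 0, 46.2]}, {"fingers": 0.5, "slide": [-272, -117, 0], "angular": [0, 0, 52.8]}, {"fingers": 0.5, "slide": [-306, -132, 0], "angular": [0, 0, 59.4]}, {"fingers": 0.5, "slide": [-337, -146, 0], "angular": [0, 0, 66]}]'

```text
clock: 2.03
tcp_pos: [0.4685, 0.2803, 0.2425]
orientation: [0.0, 0.689, 0.725, 0.0]
wrist_force: [0.1, 1.4, 0.8]
finger_gap: 0.0428
grip_force: 0.0
```

```bash
sed -i 's/41,186/46,186/; s/-41,186/-46,186/; s/((-55,48,186),S(268,130)),//' c.py
sed -i 's/((0,32,80),T(36,423)),((0,-32,80),T(127,418)),((0,-32,80),S(265,394)),((0,32,80),S(258,436))/((0,0,80),T(81.5,420.5)),((0,0,80),S(262,418))/' c.py
python3 c.py | grep -v "^ \["
```

```text
reader
[ 0.5856 -0.0695  0.0465 -0.0087] yaw 2.6643418936995165
[[ 0.8029  0.7993]
rack
[ 0.4675  0.2803  0.0413 -0.0018] yaw 2.3650417580859293
[[-0.2483 -0.2089]
green
[0.4665 0.2783 0.0305 0.0092] yaw 1.748508418655261
[[ 0.0002  0.0107]
```

Run:
```python
from h import *
np.set_printoptions(precision=4,suppress=True)
st=get_state();print(st["clock"],st["tcp_pos"],R.from_quat(np.roll(st["orientation"],-1)).as_matrix(),st["finger_gap"],st["joint_pos"])
s=read_camera("side");t=read_camera("top")
for p in (s,t): print(proj(p,st["tcp_pos"]),proj(p,[.467,.281,.088]))
a=s["color"][220:330,225:325];b=t["color"][175:265,120:230]
a=cv2.resize(a,(480,528),interpolation=cv2.INTER_CUBIC);b=cv2.resize(b,(0,0),fx=2.9,fy=2.9,interpolation=cv2.INTER_CUBIC)
b=cv2.copyMakeBorder(b,0,528-b.shape[0],0,0,cv2.BORDER_CONSTANT)
cv2.imwrite("pics/m2.png",np.hstack([a,b])[:,:,::-1])
```

```text
2.1333 [0.4705 0.2787 0.2421] [[-0.0486  0.9988  0.0016]
 [ 0.9988  0.0486 -0.0007]
 [-0.0008  0.0015 -1.    ]] 0.04298143926269455 [ 0.3887  0.2576 -0.0299  1.2821 -0.0012  1.9108]
[271.3728 235.2032] [269.546  284.9988]
[143.1464 212.412 ] [157.366  220.0921]
```

View pics/m2.png

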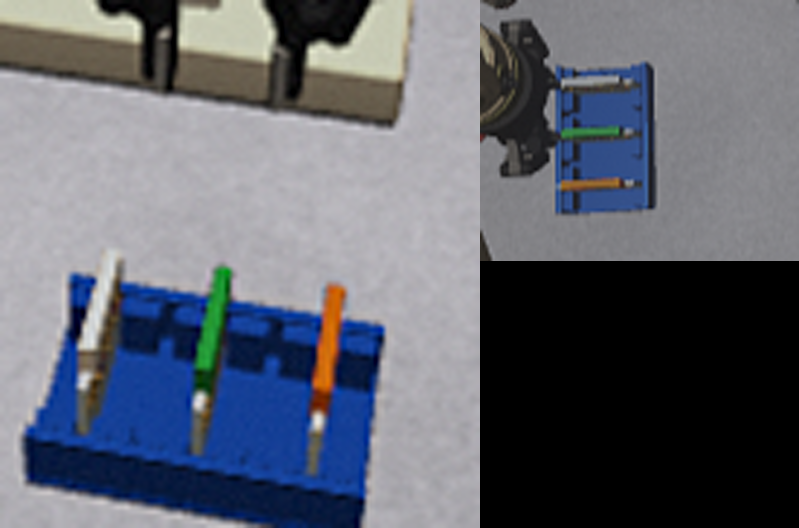

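The gripper hangs over the rack, fingers straddling the green slot (side crop fingers at (160,75) and (285,80); green grip at (215,330)). Descend part way and check.

Request:
jog_arm --moves '[{"fingers": 0.5, "slide": [0, -3, 35], "angular": [0, 0, 0]}, {"fingers": 0.5, "slide": [0, -3, 70], "angular": [0, 0, 0]}, {"fingers": 0.5, "slide": [0, -3, 100], "angular": [0, 0, 0]}, {"fingers": 0.5, "slide": [0, -3, 120], "angular": [0, 0, 0]}, {"fingers": 0.5, "slide": [0, -3, 120], "angular": [0, 0, 0]}, {"fingers": 0.5, "slide": [0, -3, 120], "angular": [0, 0, 0]}]'

```text
clock: 2.73
tcp_pos: [0.4623, 0.2825, 0.1218]
orientation: [-0.001, 0.686, 0.728, -0.001]
wrist_force: [0.7, 0.5, 0.5]
finger_gap: 0.0428
grip_force: 0.0
```

Run:
```python
from h import *
np.set_printoptions(precision=4,suppress=True)
st=get_state();print(st["clock"],st["tcp_pos"],st["finger_gap"])
s=read_camera("side");t=read_camera("top")
for p in (s,t): print(proj(p,st["tcp_pos"]),proj(p,[.467,.281,.088]))
a=s["color"][220:330,225:325]
cv2.imwrite("pics/m3.png",cv2.resize(a,(545,600),interpolation=cv2.INTER_CUBIC)[:,:,::-1])
```

```text
2.7333 [0.4623 0.2825 0.1218] 0.042828423815794645
[272.1231 276.0749] [269.546  284.9988]
[153.8814 220.4014] [157.366  220.0921]
```

View pics/m3.png

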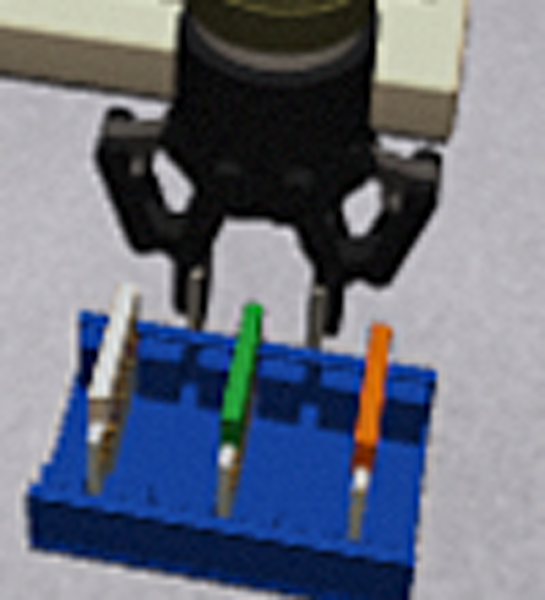

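The fingers straddle the green grip and clear the white and orange ones. The tool centre is at (257,306) and the grip's mid-top at (243,354), so I need about 4 mm in +x. Descending and gripping.

Request:
jog_arm --moves '[{"fingers": 0.5, "slide": [-1, 4, 20], "angular": [0, 0, 0]}, {"fingers": 0.5, "slide": [-1, 4, 40], "angular": [0, 0, 0]}, {"fingers": 0.5, "slide": [-1, 4, 54], "angular": [0, 0, 0]}, {"fingers": 0.5, "slide": [-1, 4, 54], "angular": [0, 0, 0]}, {"fingers": 0.5, "slide": [-1, 4, 54], "angular": [0, 0, 0]}]' --squeeze 30

```text
clock: 3.25
tcp_pos: [0.4686, 0.2815, 0.0696]
orientation: [0.0, 0.686, 0.727, 0.001]
wrist_force: [-0.5, 0.2, 0.1]
finger_gap: 0.0429
grip_force: 0.0
```

Run:
```python
from h import *
np.set_printoptions(precision=4,suppress=True)
for i in range(5):
    read_camera("top"); st=get_state();print(st["clock"],st["tcp_pos"],st["finger_gap"],st["wrist_force"])
```

```text
3.3 [0.4692 0.2817 0.0701] 0.042572691898150807 [ 0.4205 -0.0958  0.1982]
3.35 [0.4694 0.2818 0.0703] 0.04232752478872101 [-0.1036 -0.3347  0.446 ]
3.4 [0.4695 0.2818 0.0703] 0.042632804286479975 [-0.0477  0.2245  0.0291]
3.45 [0.4693 0.2817 0.0701] 0.04282474224826662 [-0.0713  0.6469 -0.8263]
3.5 [0.4691 0.2815 0.0698] 0.04270111315436727 [-0.3498 -0.5811  0.3266]
```

Request:
jog_arm --moves '[{"fingers": 0.75, "slide": [0, -2, 1], "angular": [0, 0, 0]}, {"fingers": 1, "slide": [0, -2, 1], "angular": [0, 0, 0]}, {"fingers": 1, "slide": [0, -2, 1], "angular": [0, 0, 0]}, {"fingers": 1, "slide": [0, -2, 1], "angular": [0, 0, 0]}, {"fingers": 1, "slide": [0, -2, 1], "angular": [0, 0, 0]}, {"fingers": 1, "slide": [0, -2, 1], "angular": [0, 0, 0]}]' --squeeze 30

```text
clock: 4.0
tcp_pos: [0.4663, 0.281, 0.0676]
orientation: [0.0, 0.687, 0.727, 0.0]
wrist_force: [0.3, -0.5, 2.2]
finger_gap: 0.0085
grip_force: 32.5
```

Request:
jog_arm --moves '[{"fingers": 1, "slide": [0, 0, -10], "angular": [0, 0, 0]}, {"fingers": 1, "slide": [0, 0, -28], "angular": [0, 0, 0]}, {"fingers": 1, "slide": [0, 0, -50], "angular": [0, 0, 0]}, {"fingers": 1, "slide": [0, 0, -75], "angular": [0, 0, 0]}, {"fingers": 1, "slide": [0, 0, -100], "angular": [0, 0, 0]}, {"fingers": 1, "slide": [0, 0, -120], "angular": [0, 0, 0]}, {"fingers": 1, "slide": [0, 0, -135], "angular": [0, 0, 0]}, {"fingers": 1, "slide": [0, 0, -140], "angular": [0, 0, 0]}, {"fingers": 1, "slide": [0, 0, -140], "angular": [0, 0, 0]}]'

```text
clock: 4.75
tcp_pos: [0.4668, 0.2813, 0.2091]
orientation: [0.001, 0.687, 0.727, 0.001]
wrist_force: [-1.3, 0.2, -1.4]
finger_gap: 0.0084
grip_force: 32.1
```

```bash
cat > d.py <<'E'
from h import *
np.set_printoptions(precision=4,suppress=True)
for i in range(2):
    s=read_camera("side");t=read_camera("top")
    st=get_state();print(st["clock"],st["tcp_pos"],R.from_quat(np.roll(st["orientation"],-1)).as_euler('zyx',degrees=True),st["finger_gap"])
    for n in ["card_green","carriage_slot","hood_handle"]:
        a=tip_of(n,s);b=tip_of(n,t)
        for q in a[:2]:
            for w in b[:2]: print(n,q["p"],w["p"],*tri(s,q["point"],t,w["point"]))
# carriage top: bright slot region blob in both pictures
save(t,"t4.png",(225,190,325,260),7.5)
save(s,"s4.png",(255,150,325,260),5.4)
E
python3 d.py
```

```text
4.85 [0.4657 0.2808 0.2067] [-93.2732  -0.0542 179.9823] 0.00840545316914274
card_green 0.71 0.65 [0.471 0.27  0.143] 0.004924368945914494
card_green 0.66 0.65 [0.5522 0.2907 0.1482] 0.161814230953843
carriage_slot 0.85 0.86 [ 0.4511 -0.0785  0.0578] 0.011780363093913544
hood_handle 0.49 0.89 [ 0.6388 -0.1071 -0.509 ] 0.050876118780534704
5.25 [0.4659 0.2808 0.2068] [-93.2685  -0.0459 179.9837] 0.00871561902004633
card_green 0.59 0.59 [0.4736 0.2677 0.1442] 0.005888420250740152
card_green 0.59 0.34 [0.4387 0.2513 0.1257] 0.06875829021228282
carriage_slot 0.77 0.63 [ 0.4521 -0.0776  0.0548] 0.009295593095905776
```

View pics/t4.png

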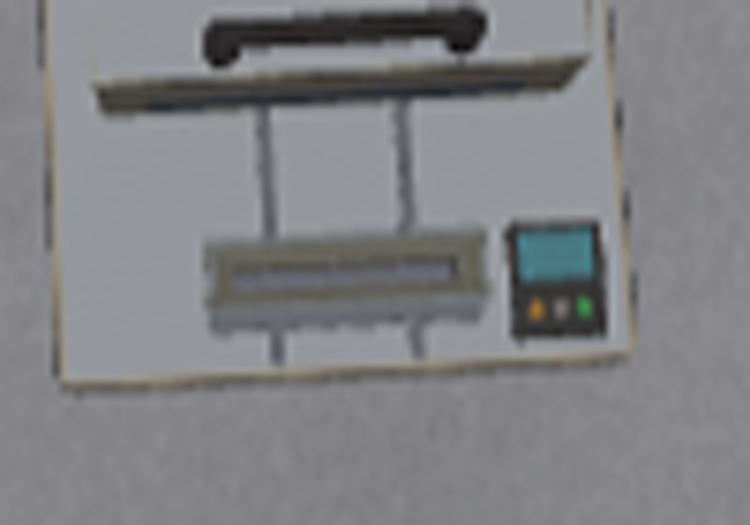

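View pics/s4.png

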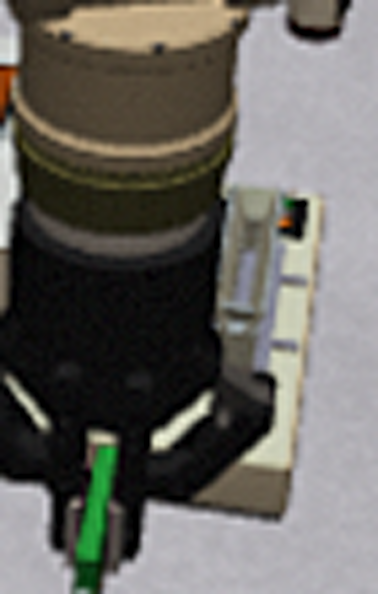

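Top crop: carriage rim corners are (205,240), (488,230), (488,303) and (205,308); the slit's centre is (344,274) and the deck front edge runs (62,383)-(632,350). Side crop: the green card hangs upright in the fingers, with the carriage partly hidden at (245,270). I'll refit the reader with these.

```bash
cat > e.py <<'E'
exec(open("c.py").read().split('print("reader")')[0])
U=lambda u,v:(t,np.array([225+(u+.5)/7.5-.5,190+(v+.5)/7.5-.5]))
for u,v,z in [(346,270,.095),(344,274,.080),(345,31,.186)]: print(atz(t,U(u,v)[1],z))
x=fit([((-180,125,0),U(62,390)),((-180,-125,0),U(635,357)),((-55,48,186),U(210,35)),((-55,-48,186),U(482,28)),((-65,0,150),U(342,75)),
 ((-140,0,95),U(346,270)),((-140,0,80),U(344,274)),((-180,125,50),S(372,283)),((-180,125,0),S(368,305)),((-55,-48,186),S(281,54))],[.59,-.07,.03,0])
for p in [(-140,0,56),(-55,0,186),(155,0,55)]: print(p,np.array([x[0],x[1],x[3]])+R.from_euler('z',x[2]).apply(np.array(p)/1000))
E
python3 e.py
```

```text
[ 0.4434 -0.073   0.095 ]
[ 0.4432 -0.073   0.08  ]
[ 0.5269 -0.0703  0.186 ]
[ 0.584  -0.0695  0.032  -0.004 ] yaw 1.8344488262959386
[[ 0.1384  0.3648]
 [-1.8928  1.1343]
 [ 1.7734 -0.2186]
 [-1.5201 -0.8551]
 [ 0.2521 -0.8308]
 [ 0.2421 -0.0962]
 [ 0.2658 -0.1697]
 [ 0.5472 -0.8546]
 [ 0.1135  4.1927]
 [ 0.1311 -0.0759]]
(-140, 0, 56) [ 0.4441 -0.074   0.052 ]
(-55, 0, 186) [ 0.529  -0.0713  0.182 ]
(155, 0, 55) [ 0.7389 -0.0646  0.051 ]
```

Request:
jog_arm --moves '[{"fingers": 1, "slide": [-15, -2, 0], "angular": [0, 0, 0]}, {"fingers": 1, "slide": [-45, -5, 0], "angular": [0, 0, 0.3]}, {"fingers": 1, "slide": [-85, -10, 0], "angular": [0, 0, 0.6]}, {"fingers": 1, "slide": [-126, -15, 0], "angular": [0, 0, 1.2]}, {"fingers": 1, "slide": [-167, -20, 0], "angular": [0, 0, 1.2]}, {"fingers": 1, "slide": [-208, -25, 0], "angular": [0, 0, 1.2]}, {"fingers": 1, "slide": [-249, -30, 0], "angular": [0, 0, 1.2]}, {"fingers": 1, "slide": [-290, -35, 0], "angular": [0, 0, 1.2]}, {"fingers": 1, "slide": [-328, -40, 0], "angular": [0, 0, 1.2]}, {"fingers": 1, "slide": [-352, -43, 0], "angular": [0, 0, 1.2]}]'

```text
clock: 6.48
tcp_pos: [0.4429, -0.0761, 0.2076]
orientation: [0.001, 0.695, 0.719, -0.0]
wrist_force: [0.6, 0.1, 1.3]
finger_gap: 0.0089
grip_force: 32.1
```

Request:
jog_arm --moves '[{"fingers": 1, "slide": [0, 0, 10], "angular": [0, 0, 0]}, {"fingers": 1, "slide": [0, 0, 20], "angular": [0, 0, 0]}, {"fingers": 1, "slide": [0, 0, 25], "angular": [0, 0, 0]}, {"fingers": 1, "slide": [0, 0, 25], "angular": [0, 0, 0]}, {"fingers": 1, "slide": [0, 0, 25], "angular": [0, 0, 0]}]'

```text
clock: 6.9
tcp_pos: [0.4428, -0.0717, 0.1817]
orientation: [-0.001, 0.694, 0.72, -0.0]
wrist_force: [-1.1, -0.4, -0.2]
finger_gap: 0.0087
grip_force: 32.2
```

Run:
```python
from h import *
np.set_printoptions(precision=4,suppress=True)
for i in range(2):
    s=read_camera("side");t=read_camera("top")
    st=get_state();print(st["clock"],st["tcp_pos"],st["orientation"],st["finger_gap"])
    a=tip_of("card_green",s);b=tip_of("carriage_slot",s)
    print([(q["point"],q["p"]) for q in a],[(q["point"],q["p"]) for q in b])
p=st["tcp_pos"];print(proj(s,p-[0,0,.06]),proj(s,[.4435,-.073,.095]),proj(s,[.4435,-.073,.056]))
save(s,"s5.png",(255,130,345,240),5.4)
```

```text
7.0 [ 0.4434 -0.072   0.1824] [-0.      0.6935  0.7205  0.0001] 0.008591351999646963
[([301.6, 183.9], 0.57)] []
7.2 [ 0.4436 -0.0726  0.1826] [0.0003 0.6939 0.7201 0.0002] 0.008516790940644118
[([303.4, 182.6], 0.63), ([329.5, 169.4], 0.56)] [([299.2, 205.8], 0.66)]
[301.5275 187.404 ] [300.7    194.7426] [299.5211 204.8625]
```

View pics/s5.png

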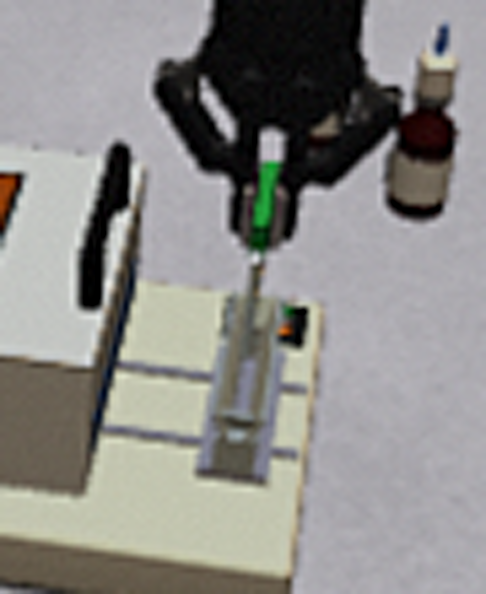

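The card hangs vertically at (255,260) directly above the carriage mouth at (245,375), aligned with it. Lowering in stages while watching the force.

Request:
jog_arm --moves '[{"fingers": 1, "slide": [0, 0, 10], "angular": [0, 0, 0]}, {"fingers": 1, "slide": [0, 0, 20], "angular": [0, 0, 0]}, {"fingers": 1, "slide": [0, 0, 28], "angular": [0, 0, 0]}, {"fingers": 1, "slide": [0, 0, 34], "angular": [0, 0, 0]}, {"fingers": 1, "slide": [0, 0, 38], "angular": [0, 0, 0]}, {"fingers": 1, "slide": [0, 0, 40], "angular": [0, 0, 0]}, {"fingers": 1, "slide": [0, 0, 40], "angular": [0, 0, 0]}]'

```text
clock: 7.88
tcp_pos: [0.4429, -0.0729, 0.1416]
orientation: [-0.001, 0.694, 0.72, -0.0]
wrist_force: [0.5, -0.6, -0.0]
finger_gap: 0.0089
grip_force: 32.2
```

Request:
jog_arm --moves '[{"fingers": 1, "slide": [0, 0, 4], "angular": [0, 0, 0]}, {"fingers": 1, "slide": [0, 0, 8], "angular": [0, 0, 0]}, {"fingers": 1, "slide": [0, 0, 12], "angular": [0, 0, 0]}, {"fingers": 1, "slide": [0, 0, 12], "angular": [0, 0, 0]}]'

```text
clock: 8.22
tcp_pos: [0.4428, -0.0728, 0.1295]
orientation: [-0.0, 0.694, 0.72, -0.0]
wrist_force: [-0.5, 0.2, -1.1]
finger_gap: 0.0085
grip_force: 32.2
```

Request:
jog_arm --moves '[{"fingers": 1, "slide": [0, 0, 4], "angular": [0, 0, 0]}, {"fingers": 1, "slide": [0, 0, 8], "angular": [0, 0, 0]}, {"fingers": 1, "slide": [0, 0, 11], "angular": [0, 0, 0]}, {"fingers": 1, "slide": [0, 0, 12], "angular": [0, 0, 0]}, {"fingers": 1, "slide": [0, 0, 12], "angular": [0, 0, 0]}]'

```text
clock: 8.63
tcp_pos: [0.443, -0.0729, 0.1179]
orientation: [-0.0, 0.694, 0.72, -0.0]
wrist_force: [-0.2, -0.5, -0.1]
finger_gap: 0.0087
grip_force: 32.2
```

Request:
jog_arm --moves '[{"fingers": 1, "slide": [0, 0, 1], "angular": [0, 0, 0]}, {"fingers": 1, "slide": [0, 0, 2], "angular": [0, 0, 0]}, {"fingers": 1, "slide": [0, 0, 2], "angular": [0, 0, 0]}]'

```text
clock: 8.88
tcp_pos: [0.4433, -0.073, 0.1162]
orientation: [0.0, 0.694, 0.72, 0.0]
wrist_force: [0.0, -0.6, -0.4]
finger_gap: 0.0087
grip_force: 32.2
```

Request:
jog_arm --moves '[{"fingers": 1, "slide": [0, 0, 1], "angular": [0, 0, 0]}, {"fingers": 1, "slide": [0, 0, 2], "angular": [0, 0, 0]}, {"fingers": 1, "slide": [0, 0, 2], "angular": [0, 0, 0]}]'

```text
clock: 9.13
tcp_pos: [0.4436, -0.073, 0.1155]
orientation: [0.001, 0.694, 0.72, 0.0]
wrist_force: [-2.2, 1.1, 9.4]
finger_gap: 0.0085
grip_force: 33.6
```

The card rests on the slot floor (9 N, at the expected height). Releasing.

Request:
jog_arm --moves '[{"fingers": 1, "slide": [0, 0, -1], "angular": [0, 0, 0]}, {"fingers": 0.8, "slide": [0, 0, -1], "angular": [0, 0, 0]}, {"fingers": 0.5, "slide": [0, 0, -1], "angular": [0, 0, 0]}, {"fingers": 0.5, "slide": [0, 0, -1], "angular": [0, 0, 0]}, {"fingers": 0.5, "slide": [0, 0, -1], "angular": [0, 0, 0]}, {"fingers": 0.5, "slide": [0, 0, -1], "angular": [0, 0, 0]}]'

```text
clock: 9.63
tcp_pos: [0.4432, -0.0729, 0.1151]
orientation: [-0.0, 0.694, 0.72, -0.0]
wrist_force: [-0.3, -0.2, -0.2]
finger_gap: 0.0427
grip_force: 0.0
```

Request:
jog_arm --moves '[{"fingers": 0.5, "slide": [0, 0, -15], "angular": [0, 0, 0]}, {"fingers": 0.5, "slide": [0, 0, -40], "angular": [0, 0, 0]}, {"fingers": 0.5, "slide": [0, 0, -75], "angular": [0, 0, 0]}, {"fingers": 0.5, "slide": [0, 0, -110], "angular": [0, 0, 0]}, {"fingers": 0.5, "slide": [0, 0, -130], "angular": [0, 0, 0]}, {"fingers": 0.5, "slide": [0, 0, -135], "angular": [0, 0, 0]}, {"fingers": 0.5, "slide": [0, 0, -135], "angular": [0, 0, 0]}]'

```text
clock: 10.22
tcp_pos: [0.4443, -0.0733, 0.2518]
orientation: [0.002, 0.694, 0.72, 0.001]
wrist_force: [0.7, -0.5, -0.6]
finger_gap: 0.0423
grip_force: 0.0
```

Run:
```python
from h import *
np.set_printoptions(precision=4,suppress=True)
for i in range(2):
    s=read_camera("side");t=read_camera("top")
    st=get_state();print(st["clock"],st["tcp_pos"],st["orientation"],st["finger_gap"])
for pic,box in ((s,(285,150,325,215)),(t,(240,190,300,250))):
    m=cv2.inRange(cv2.cvtColor(pic["color"],cv2.COLOR_RGB2HSV),(45,90,40),(85,255,255)); m2=np.zeros_like(m);b=box
    m2[b[1]:b[3],b[0]:b[2]]=m[b[1]:b[3],b[0]:b[2]]; p=np.argwhere(m2)[:,::-1]; print(p.min(0),p.max(0),p.mean(0)) if len(p) else print("none")
print(proj(s,[.4435,-.073,.124]),proj(t,[.4435,-.073,.136]))
for n in ["hood_handle"]:
    a=tip_of(n,s);b=tip_of(n,t);print([(q["point"],q["p"]) for q in a],[(q["point"],q["p"]) for q in b])
    if a and b: print(*tri(s,a[0]["point"],t,b[0]["point"]))
print(proj(s,[.528,-.071,.186]),proj(t,[.528,-.071,.186]))
save(s,"s6.png",(235,120,345,230),5.4)
```

```text
10.3167 [ 0.4428 -0.0728  0.2492] [-0.0006  0.6942  0.7198 -0.0002] 0.0427515864019689
10.4167 [ 0.4423 -0.0726  0.2485] [-0.0014  0.6942  0.7198 -0.0006] 0.042880792596756374
[299 179] [308 195] [301.3269 186.8654]
none
[301.6081 186.9478] [271.3771 224.2067]
[([273.0, 167.7], 0.83)] []
[274.5724 165.651 ] [270.8115 193.3187]
```

View pics/s6.png

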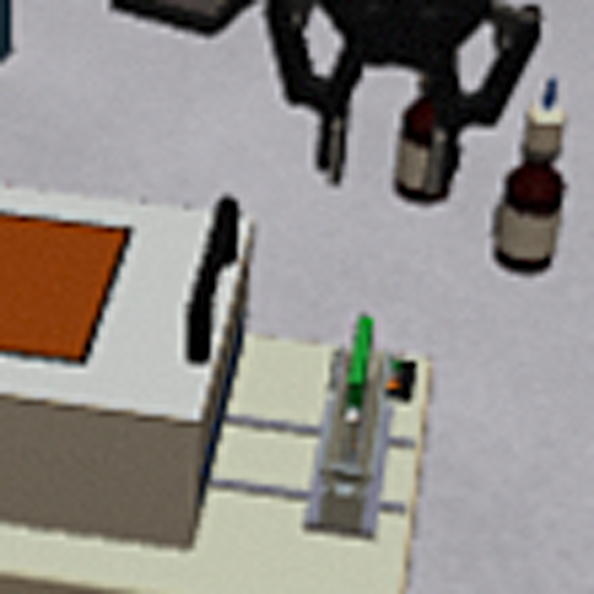

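The card stands upright, seated in the carriage at (360,360), and the handle bar is at about (215,246) in the crop, matching the fit (0.528, -0.071, 0.186). Moving over the handle.

Request:
jog_arm --moves '[{"fingers": 0.5, "slide": [0, 25, 0], "angular": [0, 0, 0]}, {"fingers": 0.5, "slide": [-1, 55, 0], "angular": [0, 0, 0]}, {"fingers": 0.5, "slide": [-1, 78, 5], "angular": [0, 0, 0]}, {"fingers": 0.5, "slide": [-1, 85, 15], "angular": [0, 0, 0]}, {"fingers": 0.5, "slide": [-1, 85, 25], "angular": [0, 0, 0]}, {"fingers": 0.5, "slide": [-1, 85, 30], "angular": [0, 0, 0]}, {"fingers": 0.5, "slide": [-1, 85, 30], "angular": [0, 0, 0]}]'

```text
clock: 11.1
tcp_pos: [0.5257, -0.0704, 0.2179]
orientation: [-0.002, 0.694, 0.72, -0.001]
wrist_force: [0.1, 0.1, -1.0]
finger_gap: 0.0426
grip_force: 0.0
```

Run:
```python
from h import *
np.set_printoptions(precision=4,suppress=True)
for i in range(2):
    s=read_camera("side");t=read_camera("top")
    st=get_state();print(st["clock"],st["tcp_pos"],st["orientation"],st["finger_gap"])
a=tip_of("hood_handle",s);print([(q["point"],q["p"]) for q in a]); print(proj(s,st["tcp_pos"]),proj(s,[.528,-.071,.186]))
for q in a[:1]: # position on ray with y=-.071
    o,d=ray(s,q["point"]); print(o+d*(-.071-o[1])/d[1])
```

```text
11.2 [ 0.5268 -0.0707  0.2199] [-0.0008  0.6943  0.7197 -0.0004] 0.0423950320393775
11.3 [ 0.5277 -0.0709  0.2209] [0.0003 0.6943 0.7197 0.0002] 0.042742866660495295
[([273.3, 165.7], 0.75)]
[275.319  155.3497] [274.5724 165.651 ]
[ 0.5317 -0.071   0.1852]
```

Request:
jog_arm --moves '[{"fingers": 0.5, "slide": [0, 2, 10], "angular": [0, 0, 0]}, {"fingers": 0.5, "slide": [0, 2, 20], "angular": [0, 0, 0]}, {"fingers": 0.5, "slide": [0, 2, 30], "angular": [0, 0, 0]}, {"fingers": 0.5, "slide": [0, 2, 38], "angular": [0, 0, 0]}, {"fingers": 0.5, "slide": [0, 2, 41], "angular": [0, 0, 0]}, {"fingers": 0.5, "slide": [0, 2, 41], "angular": [0, 0, 0]}, {"fingers": 0.5, "slide": [0, 2, 41], "angular": [0, 0, 0]}]'

```text
clock: 11.93
tcp_pos: [0.5301, -0.0707, 0.1789]
orientation: [-0.0, 0.694, 0.72, -0.0]
wrist_force: [-0.5, 0.4, 0.2]
finger_gap: 0.0431
grip_force: 0.0
```

Request:
jog_arm --moves '[{"fingers": 0.65, "slide": [0, 0, 0], "angular": [0, 0, 0]}, {"fingers": 0.75, "slide": [0, 0, 0], "angular": [0, 0, 0]}, {"fingers": 0.85, "slide": [0, 0, 0], "angular": [0, 0, 0]}, {"fingers": 1, "slide": [0, 0, 0], "angular": [0, 0, 0]}, {"fingers": 1, "slide": [0, 0, 0], "angular": [0, 0, 0]}, {"fingers": 1, "slide": [0, 0, 0], "angular": [0, 0, 0]}]' --squeeze 60

```text
clock: 12.43
tcp_pos: [0.5276, -0.0709, 0.1796]
orientation: [-0.001, 0.694, 0.72, -0.002]
wrist_force: [-8.6, -1.4, 6.1]
finger_gap: 0.0099
grip_force: 58.5
```

Run:
```python
from h import *
np.set_printoptions(precision=4,suppress=True)
for i in range(3):
    s=read_camera("side")
    st=get_state();print(st["clock"],st["tcp_pos"],st["orientation"],st["finger_gap"],st["grip_force"],st["wrist_force"],st["joint_pos"])
```

```text
12.4833 [ 0.5276 -0.0709  0.1797] [-0.0014  0.6943  0.7196 -0.0019] 0.00993104888798533 58.46815824508667 [-7.9918 -1.3443  6.3573] [-0.2834  0.2619 -0.1796  1.1337 -0.002   1.2517]
12.5333 [ 0.5276 -0.0709  0.1797] [-0.0014  0.6943  0.7196 -0.0019] 0.00982501218044949 58.46807420253754 [-8.8021  0.1228  6.5809] [-0.2834  0.2618 -0.1796  1.1337 -0.002   1.2517]
12.5833 [ 0.5276 -0.0709  0.1797] [-0.0014  0.6943  0.7197 -0.0019] 0.009833434391837101 58.46940636634827 [-7.8278  0.286   5.6775] [-0.2833  0.2618 -0.1796  1.1336 -0.002   1.2516]
```

Request:
jog_arm --moves '[{"fingers": 1, "slide": [0, 2, -8], "angular": [0, 0, 0]}, {"fingers": 1, "slide": [0, 10, -18], "angular": [0, 0, 0]}, {"fingers": 1, "slide": [0, 17, -26], "angular": [0, 0, 0]}, {"fingers": 1, "slide": [0, 24, -34], "angular": [0, 0, 0]}, {"fingers": 1, "slide": [0, 31, -42], "angular": [0, 0, 0]}, {"fingers": 1, "slide": [0, 39, -50], "angular": [0, 0, 0]}, {"fingers": 1, "slide": [0, 47, -57], "angular": [0, 0, 0]}, {"fingers": 1, "slide": [0, 55, -64], "angular": [0, 0, 0]}, {"fingers": 1, "slide": [0, 55, -64], "angular": [0, 0, 0]}, {"fingers": 1, "slide": [0, 55, -64], "angular": [0, 0, 0]}]'

```text
clock: 13.42
tcp_pos: [0.5823, -0.0688, 0.2434]
orientation: [-0.002, 0.694, 0.72, -0.002]
wrist_force: [-10.8, -1.0, 2.4]
finger_gap: 0.0098
grip_force: 60.0
```

```bash
cat > g.py <<'E'
from h import *
np.set_printoptions(precision=4,suppress=True)
for i in range(2):
    s=read_camera("side");t=read_camera("top")
    st=get_state();p=st["tcp_pos"];print(st["clock"],p,st["orientation"],st["finger_gap"],st["grip_force"],st["wrist_force"])
    # angle from bar displacement since shut
    y=np.radians(2); d=p-np.array([.5276,-.0709,.1797]); dx=d[0]*np.cos(y)+d[1]*np.sin(y)
    a=np.arctan2(.131+d[2],.210-dx)-np.arctan2(.131,.210); print("angle",np.degrees(a),"r",np.hypot(.131+d[2],.210-dx))
# pointer on the +y side: red pixels by the hinge; map onto vertical plane y_reader=+c
hsv=cv2.cvtColor(s["color"],cv2.COLOR_RGB2HSV); m=cv2.inRange(hsv,(0,130,70),(6,255,255))|cv2.inRange(hsv,(174,130,70),(180,255,255))
g=cv2.inRange(hsv,(50,100,50),(85,255,255))
q=R.from_euler('z',y); H=np.array([.528+.21*np.cos(y),-.071+.21*np.sin(y),.055])
for nm,mm in (("red",m),("green",g)):
    mm=mm.copy(); mm[:185]=0;mm[235:]=0;mm[:,:188]=0;mm[:,235:]=0
    n,l,stt,c=cv2.connectedComponentsWithStats(mm)
    for i in range(1,n):
        if stt[i,4]<3: continue
        px=np.argwhere(l==i)[:,::-1]
        W=[]
        for u in px:
            o,d=ray(s,u); nrm=q.apply([0,1,0]); k=(((H+nrm*.112)-o)@nrm)/(d@nrm); W.append(q.inv().apply(o+k*d-H))
        W=np.array(W); x=-W[:,0]; z=W[:,2]; r=np.hypot(x,z)
        v=np.linalg.svd(np.c_[x,z]-np.c_[x,z].mean(0))[2][0]
        print(nm,stt[i],"mean polar",np.degrees(np.arctan2(z.mean(),x.mean())),"r",r.min(),r.max(),"line angle",np.degrees(np.arctan2(v[1],v[0]))%180)
for n in ["load_mark"]:
    print([(a["point"],a["p"]) for a in tip_of(n,s)])
E
python3 g.py
```

```text
13.5167 [ 0.5819 -0.0688  0.2431] [-0.0025  0.6943  0.7196 -0.0026] 0.00976114721657169 59.95826482772827 [-10.7197  -1.4598   1.1214]
angle 19.3674054925988 r 0.24906834536930328
13.6167 [ 0.5818 -0.0688  0.2431] [-0.0025  0.6943  0.7196 -0.0026] 0.009651940562122987 59.94318187236786 [-10.3892  -1.586    0.5753]
angle 19.342824038112113 r 0.249072158368628
red [207 197   8   7  28] mean polar 52.889711090648404 r 0.06506209257722909 0.08887811110074759 line angle 57.39160303404374
red [200 210  17   5  41] mean polar 21.400740352799996 r 0.012243084465408893 0.06451261491132383 line angle 17.910470617075447
green [214 204   6   4  16] mean polar 33.90411029254515 r 0.06756703717237127 0.08802973028719278 line angle 44.94603066558474
[([214.5, 202.1], 0.78), ([257.3, 146.8], 0.72)]
```

Pointer (18–21°) and arm geometry (19.3°) agree; the green mark's blob is at 33.9° polar in the same measure. Continue to about 33°.

Request:
jog_arm --moves '[{"fingers": 1, "slide": [0, 7, -5], "angular": [0, 0, 0]}, {"fingers": 1, "slide": [0, 13, -10], "angular": [0, 0, 0]}, {"fingers": 1, "slide": [0, 20, -15], "angular": [0, 0, 0]}, {"fingers": 1, "slide": [0, 27, -20], "angular": [0, 0, 0]}, {"fingers": 1, "slide": [0, 34, -24], "angular": [0, 0, 0]}, {"fingers": 1, "slide": [0, 42, -29], "angular": [0, 0, 0]}, {"fingers": 1, "slide": [0, 50, -33], "angular": [0, 0, 0]}, {"fingers": 1, "slide": [0, 50, -33], "angular": [0, 0, 0]}, {"fingers": 1, "slide": [0, 50, -33], "angular": [0, 0, 0]}]'

```text
clock: 14.42
tcp_pos: [0.6327, -0.0669, 0.2763]
orientation: [-0.002, 0.694, 0.72, -0.002]
wrist_force: [-8.8, -0.6, 0.9]
finger_gap: 0.0095
grip_force: 60.2
```

```bash
python3 g.py
```

```text
14.5167 [ 0.6324 -0.0669  0.2762] [-0.0023  0.6943  0.7197 -0.0021] 0.010069149742155717 60.17686665058136 [-8.2075 -0.5636  0.2992]
angle 33.24304070351449 r 0.25058421276521964
14.6167 [ 0.6323 -0.0669  0.2761] [-0.0023  0.6943  0.7197 -0.0021] 0.009798429274264943 60.160165429115295 [-8.6992 -1.4808  1.365 ]
angle 33.219203005558654 r 0.2505990117306991
red [208 197   7   7  27] mean polar 52.58251801965801 r 0.06506209257722909 0.08887811110074759 line angle 58.79640158088816
red [199 207  16   8  38] mean polar 34.25888019810752 r 0.009095862115102514 0.06340144101391468 line angle 34.91188969983625
green [214 204   6   4  16] mean polar 33.90411029254515 r 0.06756703717237127 0.08802973028719278 line angle 44.94603066558474
[([216.2, 205.8], 0.67)]
```

Request:
jog_arm --moves '[{"fingers": 1, "slide": [0, 2, -1], "angular": [0, 0, 0]}, {"fingers": 1, "slide": [0, 2, -1], "angular": [0, 0, 0]}, {"fingers": 1, "slide": [0, 2, -1], "angular": [0, 0, 0]}, {"fingers": 1, "slide": [0, 2, -1], "angular": [0, 0, 0]}, {"fingers": 1, "slide": [0, 2, -1], "angular": [0, 0, 0]}, {"fingers": 1, "slide": [0, 2, -1], "angular": [0, 0, 0]}]'

```text
clock: 15.17
tcp_pos: [0.6341, -0.0668, 0.277]
orientation: [-0.003, 0.694, 0.72, -0.002]
wrist_force: [-9.2, -0.1, -0.2]
finger_gap: 0.0096
grip_force: 60.1
```

```bash
python3 g.py
python3 - <<'E'
from h import *
s=read_camera("side")
m=cv2.inRange(cv2.cvtColor(s["color"],cv2.COLOR_RGB2HSV),(45,90,40),(85,255,255))[150:215,285:325]
p=np.argwhere(m)[:,::-1]+[285,150];print(p.min(0),p.max(0),p.mean(0))
E
```

```text
15.2667 [ 0.6341 -0.0668  0.277 ] [-0.0025  0.6943  0.7197 -0.0023] 0.009445585724275587 60.06479501724243 [-8.9223 -0.8774 -0.0717]
angle 33.67846204185362 r 0.2506146124829929
15.3667 [ 0.6342 -0.0668  0.277 ] [-0.0025  0.6943  0.7197 -0.0023] 0.009786970614778193 60.06430506706238 [-8.3799 -0.1166  0.6085]
angle 33.684755376941204 r 0.25060685507136
red [207 197   8   7  27] mean polar 52.81074948249147 r 0.06506209257722909 0.08887811110074759 line angle 53.24930844830217
red [199 207  15   8  35] mean polar 34.94679427733593 r 0.011115068637100517 0.06256899146976314 line angle 35.77351676523679
green [214 203   6   5  16] mean polar 34.363656331275024 r 0.06756703717237127 0.08802973028719278 line angle 52.106627117175364
[([214.5, 205.9], 0.94), ([308.5, 155.2], 0.57)]
[300 179] [308 194] [302.        186.7755102]
```

The hood is steady at about 35° inside the green mark, and the card blob has not moved from its seated position. Handing in.

```bash
python3 -c "
from workcell import *
print(hand_in())"
```

```text
the job is handed in; nothing more can be done
None
```

The green test card is in the carriage slot down to the slot floor, and I handed in with the arm still holding the hood at about 35° (33.7–35.8° by two measures), inside the green mark and never near the red limit.

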